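Counter-hold a bolt head behind an instrument bracket

TASK

Start the slow nut driver by pressing its green button fully down and letting it come up again; the driver then drags the bolt round. Reach down from above into the narrow gap between the aluminium upright and the black lamp box behind it, grip the brass hexagonal bolt head between the fingers and stop it turning. Finish while still gripping it, the head standing still, and leave the lamp box and everything else on the bench where it is.

Things in the scene. Friction and masses are not known exactly. Their poses are not given: they have to be found in the camera images.
- station: Fixed aluminium bracket with nut driver. Origin on the bench under the centre of the upright. x points from the robot's side through the upright to its back, y along it, z up. Upright 12 mm thick, 150 mm wide, top 135 mm above the bench; base plate 12 mm thick. Two low ribs behind it at y +-70, 62 mm high. Black driver housing on the robot's side: x -175 to -60, 90 mm wide, top 128 mm up.
- start_top (a point): Centre of the top face of the green push button (28 mm across, in a grey collar 44 mm across and 12 mm high) on the driver housing; at station x -125, y 0, 146 mm above the bench when up. It is pressed straight down.
- start (a joint): Travel of the button in m: 0 up, 0.006 fully down. Spring return; about 5 N takes it fully down. Pressing it fully trips the driver, which then keeps turning the bolt also after the button is let go.
- bolt_head: Brass hexagonal bolt head, 24 mm across flats, 28 across corners, 20 mm long along the horizontal bolt axis (station x); red dot on its free end. Origin at its centre: station x +24, y 0, 100 mm above the bench, 35 mm below the upright's top; 8 mm of bare shank and washer part it from the upright. Grip it from above, one finger on each side along station y. The frame turns with it.
- bolt (a joint): Turn of the bolt in rad: about 0.04 and still at first; after the button it grows at about 0.08 rad/s (0.05 N m, strongly damped; clockwise seen from the robot) and does not run out in the time allowed. A firm grip stops it. At 0 and every 1.047 rad two flats stand upright, facing station +y and -y; at other angles it is gripped by its corners, up to 28 mm apart.
- lamp: Loose black lamp box, 100 mm (x) by 130 mm by 98 mm high, 1.6 kg, origin at the centre of its underside. It stands behind the bolt head, its near face 52 to 62 mm behind the upright's back face (the narrow gap), nearly square to it. Must stay where it is.
- vial: Small jar with blue cap, 34 mm across, 75 mm high, loose beside the station; origin at the centre of its underside. Leave alone.
- wrench: Steel spanner 170 mm long lying flat beside the station; leave alone.
- sample: Green glass test plate 50 x 50 x 12 mm lying on the bench; leave alone.
- nut_tray: Open blue tray of spare nuts, 100 x 80 x 30 mm; leave alone.
- slide_box: White box 90 x 50 x 35 mm; leave alone.
- screwdriver: Screwdriver lying on the bench; leave alone.

How it is judged:
On the way, in this order (a step that is already met when the one before it is completed fails the run):
1. the button is fully down (value of joint start above 0.0053 m), for 0.05 s.
2. the button is up again and the bolt has begun to turn (value of joint start below 0.001 m and value of joint bolt above 0.06 rad), for 0.1 s.
3. the bolt head is gripped between the fingers and stands still (contact force between the fingers and bolt_head above 8 N and distance between the grasp point and bolt_head below 0.02 m and velocity of joint bolt between -0.02 and 0.02 rad/s), for 0.4 s.
At the end, for the whole second after the job is handed in: The driver has been started and its button is up; the bolt head is between the fingers (grasp point within 20 mm of its centre, finger force over 8 N) and turns at less than 0.02 rad/s; lamp box, jar, spanner, test plate, tray, white box and screwdriver are each within 20 mm of where they began (all of step 2 and all of step 3 and distance of each of lamp, vial, wrench, sample, nut_tray, slide_box, screwdriver from where it was at the start of the episode below 0.02 m); the arm keeps its last pose, push and grip.
It fails at once if the lamp box or another loose thing is shoved by more than 20 mm (distance of any of lamp, vial, wrench, sample, nut_tray, slide_box, screwdriver from where it was at the start of the episode above 0.02 m).
It also fails if it takes over 53 s, if anything falls off the work surface, if the arm or the gripper's body presses on something with over 40 N, if the wrist force passes 120 N, or if a joint passes its speed limit or range.

ROBOT

A 6-joint arm with a two-finger parallel gripper is mounted at the origin on the work surface. World frame = base frame: x ahead of the robot, y to its left, z up, the work surface at z = 0. Lengths are in m, angles in rad, forces in N, time in s.
With the tool pointing down it reaches from about 0.35 to 0.875 m from the base axis. Payload 15.5 kg.
Tool frame: the origin (TCP) lies at the very end of the fingers, on their centre line; the grasp point (between the pads) lies bot.pinch_z behind it (bot.pinch_z is the distance from the TCP to the grasp point, in m); z points along the fingers, y is the direction in which the jaws open and shut (so a half turn about z gives the same grasp; the last joint's range is limited). The gripper opens to 85 mm and grips with 20 to 120 N. Pads are 22 mm wide; open, the fingers measure 114 mm over their backs; the gripper's body (76 mm by 85 mm) begins 54 mm behind the grasp point. The pads swing forward as they close: fully open they stand 13 mm farther back than shut.
Start: joints at [-0.096, 0.494, 1.345, -0, 1.302, -0.096], TCP at [0.625, 0, 0.231] pointing down, gripper open.
Joint ranges: [-2.91, 2.91], [-0.82, 2.16], [0.22, 2.67], [-1.22, 4.37], [0.12, 2.79], [-3.08, 3.08]. Speed limits (rad/s): [1.89, 1.89, 2.57, 3.01, 3.01, 3.01].

INTERFACE

Orientations are given as a rotation vector (axis times angle).
In Python, from cell import bot gives the robot as it stands. The module is installed in compiled form; this text tells all that it offers.
- The arm moves only by the tool move_arm, never from a script. Its argument "rows" is a list of rows, each a list of 7 numbers: the gripper command: -1 is fully open, 1 is shut, values between are in proportion, then the shift along the tool's x, y, z in m, then the turn, a rotation vector about the tool's x, y, z in degrees. In form: [[claw, dx, dy, dz, wx, wy, wz], ...]. A call has 1 to 8 rows; each row shifts and turns the commanded pose from where the row before left it, along the tool's axes as they then stand; what a row does not reach is not made up. A row lasts 1/12 s, in which the tool goes at most 41.7 mm and 7.16 degrees, less where a joint would pass 70% of its speed; a pose out of reach is approached as far as the arm can. A call with a gripper value outside its range is refused whole. The fingers move at their own pace and stop on an object; "grip_force" is the grip in N (left out, the last holds). Time passes only in rows, so rows that do not move let the fingers close. It gives the time, the measured TCP pose, the force and the opening at its end, in the units of the state.
- bot.observe(): the state, without advancing time (a new reading comes with each control period).
- bot.grab_frame(name): name is "scene" or "side" or "wrist"; returns the picture (480x640x3 uint8, red, green, blue); there is no depth.
- bot.calibration(name): a dict with "fx", "fy", "cx", "cy" (pixels), "R" (3x3) and "t" (3): a world point X has camera coordinates R X + t. Camera axes: x right, y down, z forward; pixel columns grow to the right and rows downward; lengths in m; the calibration is good to about 2 mm. A picture is of the moment at which its call begins: read the wrist's pose just before it. calibration takes no time and is no camera call; for the wrist camera it gives the pose at the moment of the call.
- bot.job_done(): hands the job in, once; it reports no verdict.
The state is a dict: "clock": time; "qpos": joint angles; "qd": joint speeds; "joint_efforts": joint torques, N m; "tcp_pos": TCP position; "eef_rot": TCP orientation; "force": force on the tool from outside, world axes, zero at the start; "moment": the same for the moment, N m; "width": finger opening in m.
Only numpy, scipy, OpenCV 4.12 (cv2) and the standard library are available. Lean on these libraries where they do the work, as an engineer would, in place of code of your own. Each camera call takes 0.05 s, during which the arm holds its last target.

## Working session

There is one attempt and no reset: what is moved stays moved. The work goes in short steps, Python scripts to look and compute and a tool call to move; the robot and the scene stay as the last step left them, time stands still between calls to the robot, and variables do not carry over. Pictures are saved under pics/ and viewed, and the job is handed in when it is done.

Besides the shell and the picture viewer there is one more tool, called after "Request:" as name(argument=value, ...) on one line, values as JSON. move_arm: Moves the arm, as the interface text tells. Its arguments: {"type":"object","properties":{"rows":{"type":"array","items":{"type":"array","items":{"type":"number"}}},"grip_force":{"type":"number"}},"required":["rows"]}

```bash
mkdir -p pics; python3 - <<'E'
from cell import bot
import cv2,numpy as np
print(bot.observe()); print(bot.pinch_z)
for n in ["scene","side","wrist"]:
    c=bot.calibration(n); print(n,c)
    im=bot.grab_frame(n); cv2.imwrite(f"pics/{n}0.png",im[:,:,::-1])
E
```

```text
{'clock': 0.0, 'qpos': array([-9.55267144e-02,  4.94173207e-01,  1.34612849e+00,  3.39789077e-05,
        1.30250832e+00, -9.54996377e-02]), 'qd': array([-0.0009201 , -0.00107821,  0.00169945, -0.00090504,  0.00041553,
        0.00024434]), 'joint_efforts': array([-2.68344644e-03, -8.82162237e+01, -3.83866239e+01, -4.40739132e-04,
        1.02696815e-02,  1.38197843e-04]), 'tcp_pos': array([6.24640099e-01, 3.20251925e-05, 2.30707356e-01]), 'eef_rot': array([-2.22080270e+00, -2.22072252e+00,  1.17699101e-03]), 'force': array([0.07144489, 0.91190471, 0.44118495]), 'moment': array([-0.0070688 ,  0.01915717,  0.01605656]), 'width': 0.08514284134105525}
0.0187
scene {'fx': 530.1888806822384, 'fy': 530.1888806822384, 'cx': 312.80877037799394, 'cy': 233.5152489972638, 'R': array([[ 0.37015942,  0.92886577,  0.0137982 ],
       [ 0.79153683, -0.30758846, -0.52807082],
       [-0.48626274,  0.20639217, -0.84908823]]), 't': array([-0.21830391, -0.39559746,  1.73704206])}
side {'fx': 516.0953626673988, 'fy': 516.0953626673988, 'cx': 317.31727618233265, 'cy': 239.589837751503, 'R': array([[-0.69822816, -0.71554902, -0.02161112],
       [-0.42547054,  0.43907108, -0.79132257],
       [ 0.57571891, -0.5433288 , -0.61101682]]), 't': array([0.40976802, 0.34896863, 1.26245739])}
wrist {'fx': 363.6258009255945, 'fy': 363.6258009255945, 'cx': 310.77787811141627, 'cy': 241.58330303873097, 'R': array([[ 9.99999689e-01, -6.26760326e-04, -4.78119572e-04],
       [-4.47370198e-04, -9.50594593e-01,  3.10434725e-01],
       [-6.49066050e-04, -3.10434415e-01, -9.50594579e-01]]), 't': array([-0.62427682, -0.03998908,  0.38037772])}
```

View pics/scene0.png

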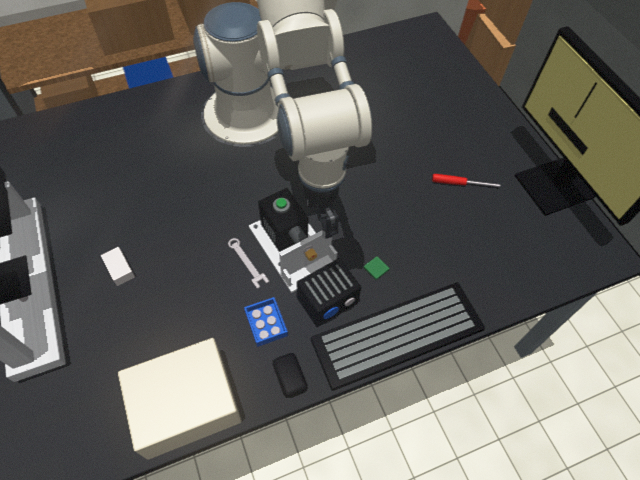

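View pics/side0.png

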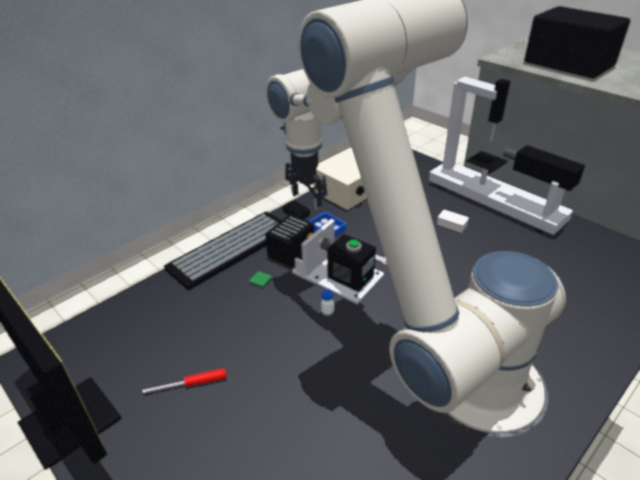

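View pics/wrist0.png

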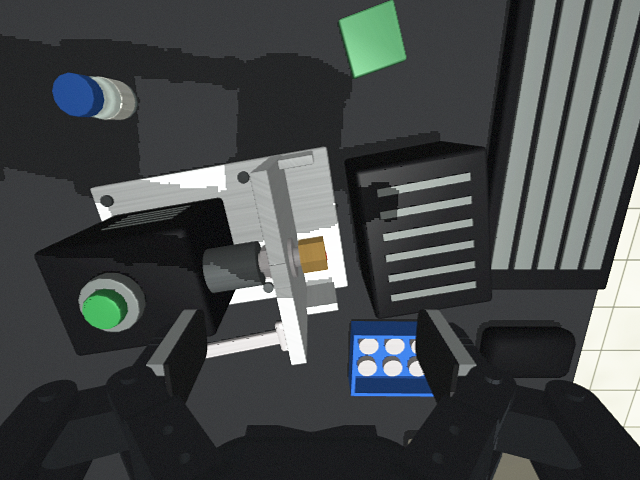

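The scene shows the station ahead of the robot with the lamp behind it. In the wrist view the button is at about (104,310), the brass head at (312,254), and the lamp's top spans (345-490,145-320). I'll zoom in and measure.

```bash
cat > h.py <<'E'
import numpy as np,cv2
from cell import bot
def ray(c,uv,z):
    R,t=np.array(c["R"]),np.array(c["t"])
    d=R.T@np.array([(uv[0]-c["cx"])/c["fx"],(uv[1]-c["cy"])/c["fy"],1.]); o=-R.T@t
    return o+d*(z-o[2])/d[2]
def proj(c,X):
    p=np.array(c["R"])@np.array(X)+np.array(c["t"]); return np.array([c["fx"]*p[0]/p[2]+c["cx"],c["fy"]*p[1]/p[2]+c["cy"]])
def green(im):
    h=cv2.cvtColor(im,cv2.COLOR_RGB2HSV)
    m=cv2.inRange(h,(50,120,60),(75,255,255))
    n,l,s,ct=cv2.connectedComponentsWithStats(m)
    return [(s[i].tolist(),ct[i].round(1).tolist()) for i in range(1,n) if s[i,4]>30]
E
python3 - <<'E'
import cv2
from h import *
a=cv2.imread("pics/wrist0.png")
cv2.imwrite("pics/wz.png",cv2.resize(a[130:380,30:510],(800,417),interpolation=cv2.INTER_CUBIC))
b=cv2.imread("pics/scene0.png")
cv2.imwrite("pics/sz.png",cv2.resize(b[180:330,225:400],(700,600),interpolation=cv2.INTER_CUBIC))
for n in ["wrist","scene"]:
    im=cv2.imread(f"pics/{n}0.png")[:,:,::-1].copy()
    for s,c in green(im): print(n,s,c,ray(bot.calibration(n),c,.146),ray(bot.calibration(n),c,.012))
E
```

```text
wrist [341, 30, 11, 39, 42] [346.0, 49.4] [0.64428269 0.11888656 0.146     ] [0.65589991 0.14195455 0.012     ]
wrist [83, 289, 45, 40, 1363] [104.4, 308.8] [ 0.47962508 -0.04423765  0.146     ] [ 0.39437546 -0.11713443  0.012     ]
scene [276, 198, 10, 10, 76] [280.9, 202.6] [ 0.47811787 -0.04650996  0.146     ] [ 0.38737601 -0.01895752  0.012     ]
scene [364, 257, 25, 22, 295] [376.2, 267.4] [0.73976251 0.10209699 0.146     ] [0.68024064 0.14738152 0.012     ]
```

View pics/wz.png

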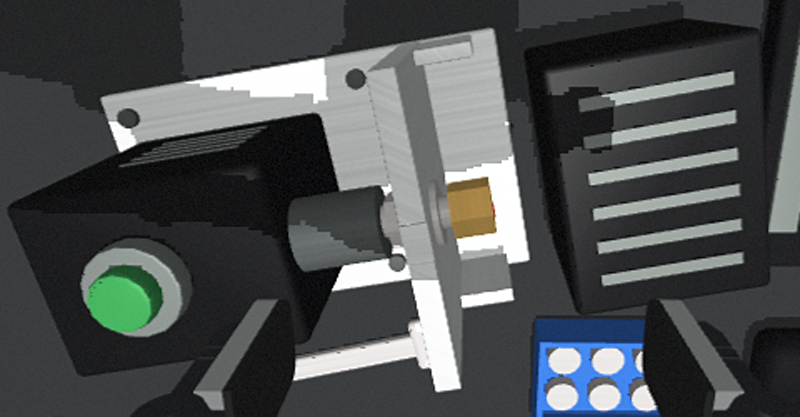

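View pics/sz.png

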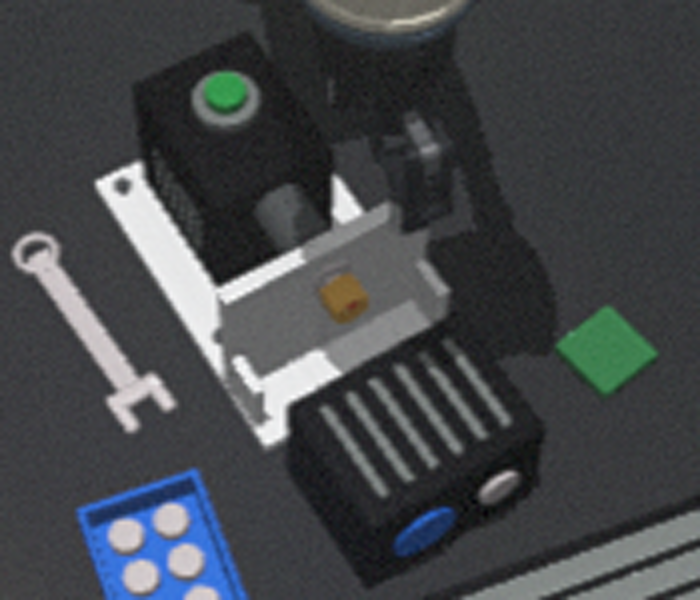

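```bash
python3 - <<'E'
from h import *
c=bot.calibration("wrist")
k=lambda p:(30+p[0]*.6-.2,130+p[1]*.6-.2)
P={n:ray(c,k(p),z)[:2] for n,p,z in [("F1",(370,73),.135),("B1",(393,66),.135),("F2",(436,391),.135),("B2",(461,385),.135),("L1",(547,74),.098),("L2",(580,312),.098),("L3",(768,285),.098),("L4",(760,35),.098),("base1",(493,28),.012),("base2",(527,262),.012),("base0",(103,97),.012),("bolt0",(447,187),.112),("bolt1",(488,180),.112)]}
for n in P: print(n,P[n].round(4))
yaw=lambda a,b:np.degrees(np.arctan2(*(b-a)))
for a,b in [("F2","F1"),("B2","B1"),("L2","L1"),("L3","L4"),("base2","base1")]:
    d=P[b]-P[a]; print(a,b,np.linalg.norm(d),"yaw of station", np.degrees(np.arctan2(-d[0],d[1])))
d=P["base1"]-P["base0"];print("basex",np.degrees(np.arctan2(d[1],d[0])))
O=(P["F1"]+P["F2"]+P["B1"]+P["B2"])/4; g=np.array([.4796,-.0442]); g2=np.array([.4781,-.0465])
for G in (g,g2):
  d=O-G; print("O",O,np.linalg.norm(d),np.degrees(np.arctan2(d[1],d[0])))
E
```

```text
F1 [0.586  0.0483]
B1 [0.5951 0.051 ]
F2 [ 0.6093 -0.0986]
B2 [ 0.621  -0.0953]
L1 [0.66   0.0429]
L2 [ 0.6817 -0.0783]
L3 [ 0.7759 -0.063 ]
L4 [0.7535 0.06  ]
base1 [0.6387 0.0579]
base2 [ 0.6627 -0.0906]
base0 [0.4055 0.0179]
bolt0 [ 0.6147 -0.0061]
bolt1 [ 0.6333 -0.0028]
F2 F1 0.14872312519948952 yaw of station 8.998185420306552
B2 B1 0.14856338096200905 yaw of station 10.012996821052695
L2 L1 0.12316528277088341 yaw of station 10.173169656676277
L3 L4 0.12494743323754282 yaw of station 10.295711969195574
base2 base1 0.1504352196458913 yaw of station 9.197094253441088
basex 9.716992280206949
O [ 0.60286153 -0.0236743 ] 0.12495882700253308 9.454231035806524
O [ 0.60286153 -0.0236743 ] 0.12683237457258797 10.367863449851527
```

Station: origin ≈ (0.603, -0.024), yaw ≈ 9.7°. The gap behind the upright is about 60 mm. I'll turn the tool so its axes line up with the station and shut the fingers for pressing.

Request:
move_arm(rows=[[1,0,0,0,0,0,6.7],[1,0,0,0,0,0,6.7],[1,0,0,0,0,0,6.7],[1,0,0,0,0,0,6.7],[1,0,0,0,0,0,6.7],[1,0,0,0,0,0,6.7],[1,0,0,0,0,0,6.7],[1,0,0,0,0,0,6.7]], grip_force=60)

```text
clock: 0.82
tcp_pos: [0.6248, 0.0, 0.231]
eef_rot: [-2.987, -0.973, 0.001]
force: [-0.4, 0.4, 0.6]
width: -0.0003
```

Request:
move_arm(rows=[[1,0,0,0,0,0,6.7],[1,0,0,0,0,0,6.7],[1,0,0,0,0,0,6.7],[1,0,0,0,0,0,6.6],[1,0,0,0,0,0,0]])

```text
clock: 1.23
tcp_pos: [0.6249, 0.0, 0.231]
eef_rot: [-3.131, -0.256, 0.001]
force: [0.9, 0.4, -0.1]
width: -0.0002
```

```bash
cat > go.py <<'E'
import sys
from h import *
from scipy.spatial.transform import Rotation as Ro
s=bot.observe(); R=Ro.from_rotvec(s["eef_rot"]).as_matrix()
print("t",s["clock"],"tcp",s["tcp_pos"].round(4),"F",s["force"].round(1),"w",round(s["width"],4),"x ax",R[:,0].round(3),"yaw",np.degrees(np.arctan2(R[1,0],R[0,0])).round(2))
def rel(X): return (R.T@(np.array(X)-s["tcp_pos"])).round(4)
E
python3 - <<'E'
from go import *
im=bot.grab_frame("wrist"); cv2.imwrite("pics/w1.png",im[:,:,::-1])
c=bot.calibration("wrist")
for q in green(im): print(q,ray(c,q[1],.146))
print("to button",rel((.4797,-.0445,.152)))
E
```

```text
t 1.2333 tcp [0.6249 0.     0.231 ] F [ 0.9  0.4 -0.1] w -0.0002 x ax [ 0.987  0.162 -0.001] yaw 9.35
to button [-0.1504  0.0204  0.0791]
```

View pics/w1.png

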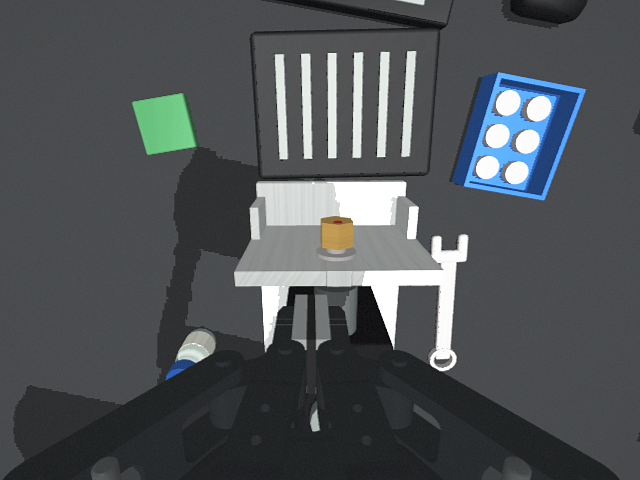

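The wrist view now shows the upright's top edge at rows 272–285, columns 235–442. The brass head is centred at column ≈337, and the lamp's near edge is at row ≈177. From this I'll refine the bolt position.

```bash
python3 - <<'E'
from go import *
im=cv2.imread("pics/w1.png"); c=bot.calibration("wrist")
cv2.imwrite("pics/w1z.png",cv2.resize(im[160:310,220:460],(800,500),interpolation=cv2.INTER_CUBIC))
h=cv2.cvtColor(im,cv2.COLOR_BGR2HSV); m=cv2.inRange(h,(8,100,60),(25,255,255)); x,y,w,hh=cv2.boundingRect(m[200:280,300:380]); print("brass",x+300,y+200,w,hh)
O=np.array([.603,-.0237]);a=np.radians(9.7);A=np.array([[np.cos(a),np.sin(a)],[-np.sin(a),np.cos(a)]])
st=lambda p:(A@(p[:2]-O)*1e3).round(1)
for n,uv,z in [("upFl",(235,285),.135),("upFr",(442,285),.135),("upBl",(249,226),.135),("lampL",(259,177),.098),("lampR",(431,174),.098),("bl",(x+300,246),.100),("br",(x+300+w,246),.100)]:
    p=ray(c,uv,z);print(n,p.round(4),st(p))
for X in (14,34):
  for z in (.107,.114): 
    p=np.append(O+A.T@np.array([X/1e3,0]),z);print(X,z,proj(c,p).round(1))
E
```

```text
t 1.2833 tcp [0.6249 0.     0.2311] F [ 0.3  0.1 -0.4] w -0.0003 x ax [ 0.985  0.17  -0.   ] yaw 9.8
brass 321 216 32 34
upFl [0.5846 0.0485 0.135 ] [-5.9 74.2]
upFr [ 0.6098 -0.0983  0.135 ] [ -5.8 -74.6]
upBl [0.6301 0.0437 0.135 ] [38.1 61.9]
lampL [0.6582 0.0455 0.098 ] [66.1 58.9]
lampR [ 0.6824 -0.0819  0.098 ] [ 68.5 -70.7]
bl [ 0.6127 -0.0103  0.1   ] [11.9 11.6]
br [ 0.617  -0.0353  0.1   ] [ 11.9 -13.8]
14 0.107 [336.3 246.3]
14 0.114 [336.9 249.3]
34 0.107 [336.9 221.3]
34 0.114 [337.5 223.7]
```

View pics/w1z.png

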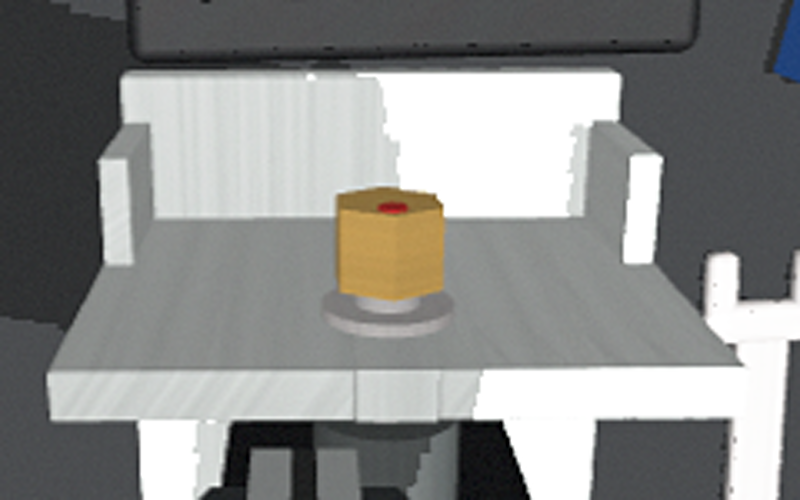

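Request:
move_arm(rows=[[1,-0.025,0.003,0,0,0,0],[1,-0.035,0.005,0,0,0,0],[1,-0.035,0.005,0,0,0,0],[1,-0.035,0.005,0.02,0,0,0],[1,-0.0205,0.002,0.025,0,0,0],[1,0,0,0.024,0,0,0],[1,0,0,0,0,0,0],[1,0,0,0,0,0,0]])

```text
clock: 1.95
tcp_pos: [0.4799, -0.0451, 0.1622]
eef_rot: [-3.129, -0.27, 0.002]
force: [0.3, -0.1, 0.7]
width: 0.0
```

```bash
python3 - <<'E'
from go import *
print("to button",rel((.4797,-.0445,.146)))
im=bot.grab_frame("scene"); cv2.imwrite("pics/s2.png",cv2.resize(im[150:330,210:400,::-1],(760,600),interpolation=cv2.INTER_CUBIC))
im=bot.grab_frame("wrist"); cv2.imwrite("pics/w2.png",im[:,:,::-1])
E
```

```text
t 1.95 tcp [ 0.4799 -0.0451  0.1622] F [ 0.3 -0.1  0.7] w 0.0 x ax [ 0.985  0.171 -0.001] yaw 9.86
to button [-0.0001 -0.0006  0.0162]
```

View pics/w2.png

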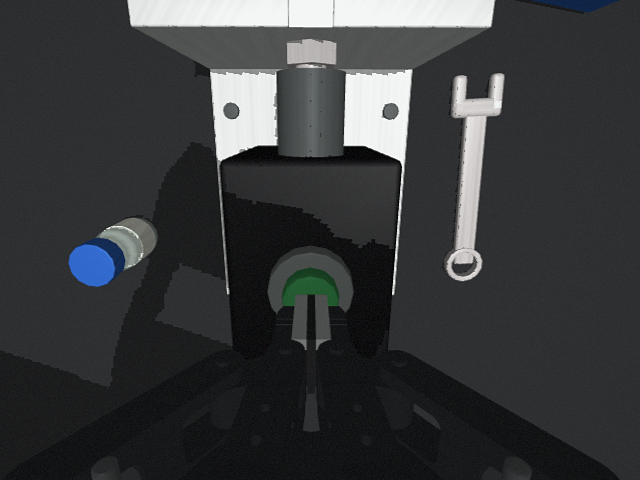

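The fingertips sit centred over the green button (column ≈311). Now I'll press about 22 mm down.

Request:
move_arm(rows=[[1,0,0,0.012,0,0,0],[1,0,0,0.004,0,0,0],[1,0,0,0.003,0,0,0],[1,0,0,0.002,0,0,0],[1,0,0,0.001,0,0,0],[1,0,0,0,0,0,0]])

```text
clock: 2.55
tcp_pos: [0.4816, -0.0452, 0.1431]
eef_rot: [3.129, 0.267, 0.006]
force: [-8.9, 2.9, 51.3]
width: 0.0002
```

51 N at z=0.143 is more than I expected, so I'm checking before going on.

```bash
python3 - <<'E'
from go import *
im=bot.grab_frame("side"); print(green(im)); a=cv2.resize(im[200:300,300:420,::-1],(720,600),interpolation=cv2.INTER_CUBIC); cv2.imwrite("pics/d3.png",a)
im=bot.grab_frame("wrist"); cv2.imwrite("pics/w3.png",im[:,:,::-1])
s=bot.observe();print(s["force"],s["tcp_pos"],s["moment"])
E
```

```text
t 2.55 tcp [ 0.4816 -0.0452  0.1431] F [-8.9  2.9 51.3] w 0.0002 x ax [0.986 0.169 0.004] yaw 9.75
[([250, 272, 21, 15, 203], [260.1, 279.1])]
[-8.88916054  2.82642185 49.47141546] [ 0.48164896 -0.04515503  0.14311573] [0.51652472 1.55846149 0.02930631]
```

View pics/d3.png

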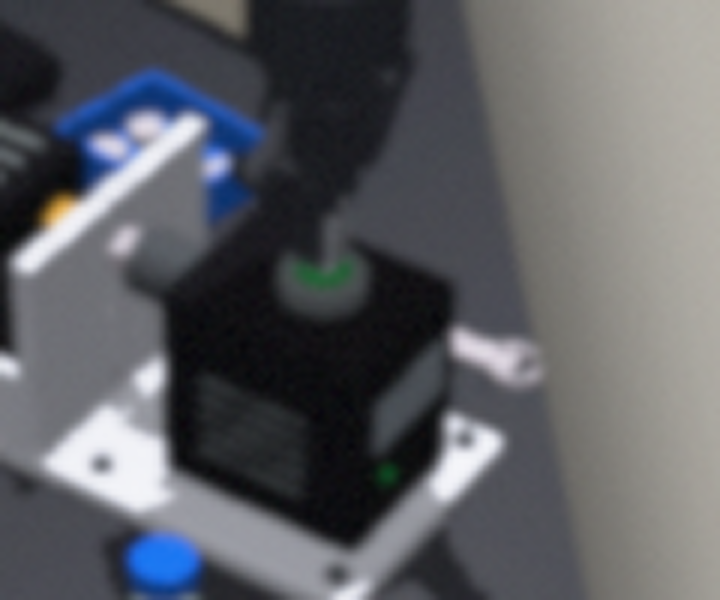

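View pics/w3.png

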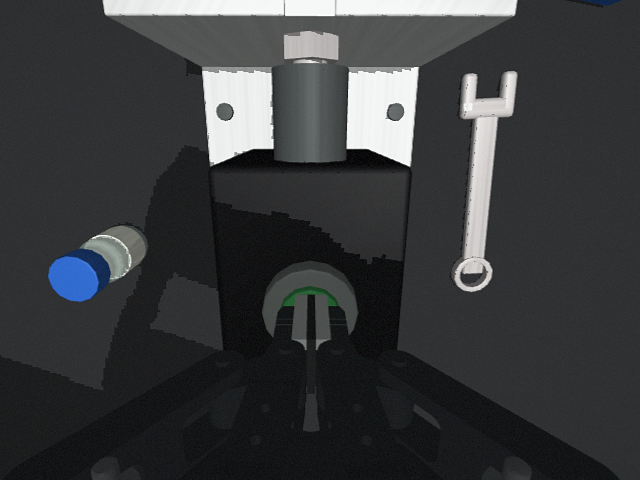

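The button looks flush with its collar, and a green LED shows on the housing, so the force is it bottoming out. I'll raise the tool and check.

Request:
move_arm(rows=[[1,0,0,-0.004,0,0,0],[1,0,0,-0.015,0,0,0],[1,0,0,-0.03,0,0,0],[1,0,0,-0.035,0,0,0],[-1,0.02,0,-0.02,0,0,0],[-1,0.035,0,0,0,0,0]])

```text
clock: 3.15
tcp_pos: [0.5347, -0.0361, 0.2498]
eef_rot: [3.128, 0.265, 0.009]
force: [2.1, -1.4, 1.8]
width: 0.0234
```

```bash
python3 - <<'E'
from go import *
im=bot.grab_frame("side"); print(green(im)); a=cv2.resize(im[200:300,300:420,::-1],(720,600),interpolation=cv2.INTER_CUBIC); cv2.imwrite("pics/d4.png",a)
im=bot.grab_frame("wrist"); cv2.imwrite("pics/w4.png",im[:,:,::-1])
from scipy.spatial.transform import Rotation as Ro
print("to above bolt (tool)",rel((.6267,-.0201,.20)))
E
```

```text
t 3.15 tcp [ 0.5347 -0.0361  0.2498] F [ 2.1 -1.4  1.8] w 0.0234 x ax [0.986 0.168 0.005] yaw 9.7
[([349, 239, 10, 9, 66], [353.5, 242.7]), ([250, 272, 21, 15, 203], [260.2, 279.1])]
to above bolt (tool) [ 0.0931 -0.0004  0.0503]
```

View pics/d4.png

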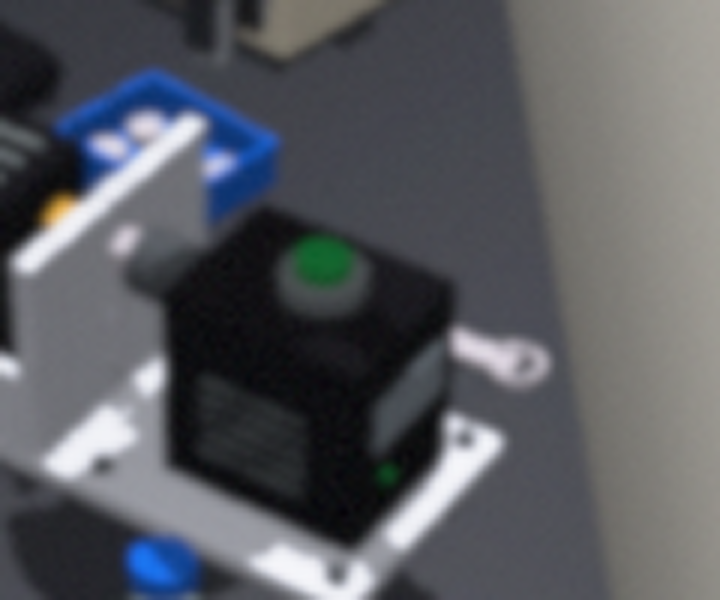

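View pics/w4.png

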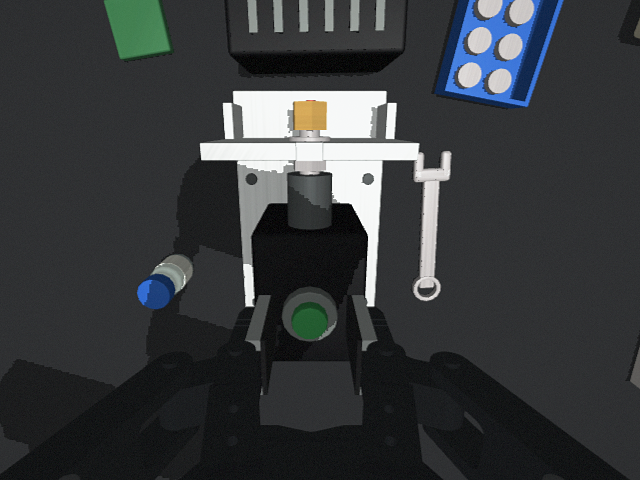

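The button has come back up. I'll move above the bolt and check that it turns.

Request:
move_arm(rows=[[-1,0.03,0,0,0,0,0],[-1,0.035,0,0,0,0,0],[-1,0.03,0,0.015,0,0,0],[-1,0,0,0.015,0,0,0],[-1,0,0,0,0,0,0],[-1,0,0,0,0,0,0]])

```text
clock: 3.75
tcp_pos: [0.6269, -0.0196, 0.2138]
eef_rot: [-3.13, -0.267, 0.004]
force: [-0.1, -0.6, 0.9]
width: 0.0857
```

```bash
python3 - <<'E'
from go import *
im=bot.grab_frame("wrist"); cv2.imwrite("pics/w5.png",im[:,:,::-1])
cv2.imwrite("pics/w5z.png",cv2.resize(im[190:340,210:450,::-1],(800,500),interpolation=cv2.INTER_CUBIC))
print("to grasp TCP (tool)",rel((.6287-.0003,-.0198,.0813)))
E
```

```text
t 3.75 tcp [ 0.6269 -0.0196  0.2138] F [-0.1 -0.6  0.9] w 0.0857 x ax [ 0.986  0.169 -0.003] yaw 9.73
to grasp TCP (tool) [0.0018 0.0005 0.1325]
```

View pics/w5.png

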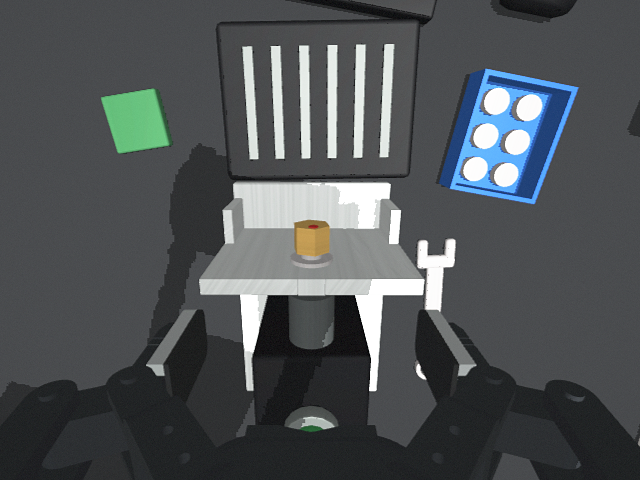

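View pics/w5z.png

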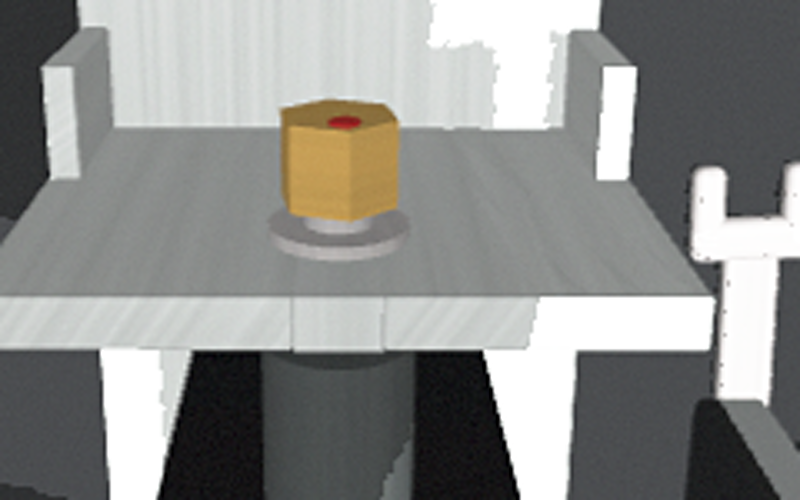

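The head's top corner has moved right, so the bolt is turning. The gripper is centred on the head (column ≈312) and behind the upright. Descending into the gap.

Request:
move_arm(rows=[[-1,0.002,0,0.015,0,0,0],[-1,0,0.0005,0.02,0,0,0],[-1,0,0,0.02,0,0,0],[-1,0,0,0.02,0,0,0],[-1,0,0,0.015,0,0,0],[-1,0,0,0.01,0,0,0]])

```text
clock: 4.3
tcp_pos: [0.6292, -0.0201, 0.1142]
eef_rot: [-3.13, -0.265, 0.001]
force: [-0.4, -1.2, -0.3]
width: 0.0851
```

```bash
python3 - <<'E'
from go import *
im=bot.grab_frame("wrist"); cv2.imwrite("pics/w6.png",im[:,:,::-1])
print("to grasp TCP (tool)",rel((.6284,-.0198,.0813)))
E
```

```text
t 4.3 tcp [ 0.6292 -0.0201  0.1142] F [-0.4 -1.2 -0.3] w 0.0851 x ax [ 0.986  0.168 -0.   ] yaw 9.69
to grasp TCP (tool) [-0.0007 -0.0004  0.0329]
```

View pics/w6.png

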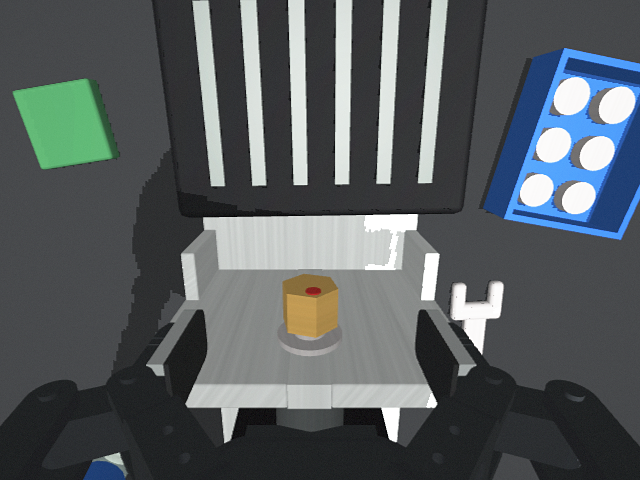

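The fingers straddle the head, clear of the upright and the lamp. I'll go the rest of the way down, then close.

Request:
move_arm(rows=[[-1,0,0,0.012,0,0,0],[-1,0,0,0.012,0,0,0],[-1,0,0,0.009,0,0,0],[-1,0,0,0,0,0,0],[-1,0,0,0,0,0,0]])

```text
clock: 4.77
tcp_pos: [0.6297, -0.0199, 0.0809]
eef_rot: [-3.13, -0.266, 0.001]
force: [0.0, -0.1, -0.7]
width: 0.0855
```

```bash
python3 - <<'E'
from go import *
im=bot.grab_frame("wrist"); cv2.imwrite("pics/w7.png",im[:,:,::-1])
print("to grasp TCP (tool)",rel((.6284,-.0198,.0813)))
E
```

```text
t 4.7667 tcp [ 0.6297 -0.0199  0.0809] F [ 0.  -0.1 -0.7] w 0.0855 x ax [ 0.986  0.169 -0.001] yaw 9.7
to grasp TCP (tool) [-0.0013 -0.0003 -0.0004]
```

View pics/w7.png

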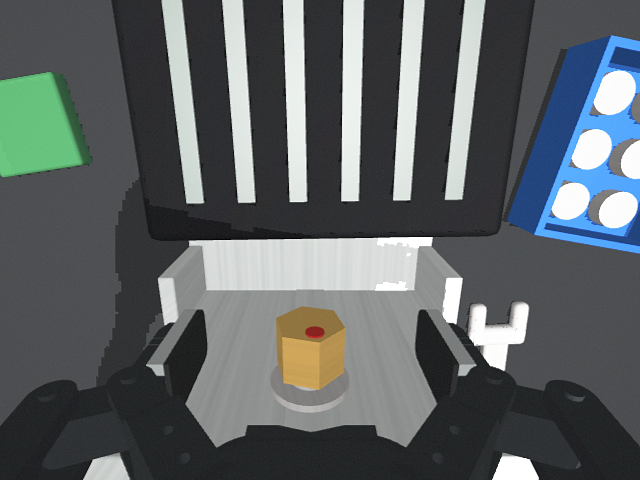

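The head sits midway between the pads at column ≈311 and is turned about 0.2 rad. Closing.

Request:
move_arm(rows=[[1,-0.001,0,0,0,0,0],[1,0,0,0,0,0,0],[1,0,0,0,0,0,0],[1,0,0,0,0,0,0],[1,0,0,0,0,0,0],[1,0,0,0,0,0,0],[1,0,0,0,0,0,0],[1,0,0,0,0,0,0]], grip_force=70)

```text
clock: 5.48
tcp_pos: [0.629, -0.0196, 0.0818]
eef_rot: [-3.13, -0.266, -0.001]
force: [-1.8, 4.0, 7.9]
width: 0.0242
```

```bash
python3 - <<'E'
from go import *
im=bot.grab_frame("wrist"); cv2.imwrite("pics/w8.png",im[:,:,::-1])
print(s["moment"])
E
```

```text
t 5.4833 tcp [ 0.629  -0.0196  0.0818] F [-1.8  4.   7.9] w 0.0242 x ax [0.986 0.169 0.   ] yaw 9.7
[ 0.71637743  0.40275762 -0.03256651]
```

View pics/w8.png

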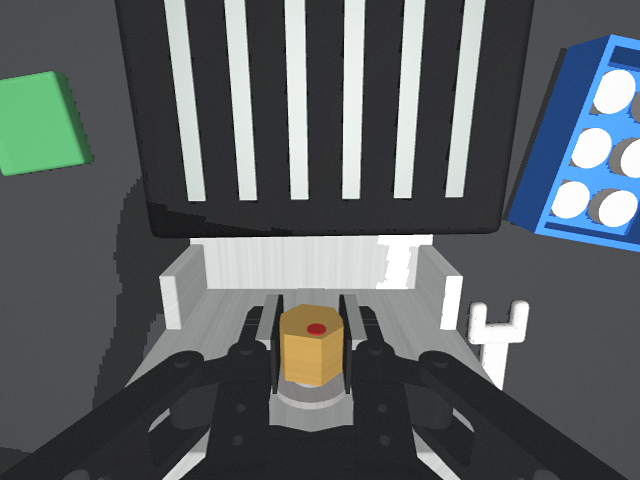

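The fingers stopped at 24.2 mm. If the squeeze aligned the head back to a flat near 0 rad, step 2's condition (bolt > 0.06 rad) wouldn't hold at the end. I'll measure the hex angle more closely.

```bash
python3 - <<'E'
from go import *
im=bot.grab_frame("wrist"); cv2.imwrite("pics/w9z.png",cv2.resize(im[290:410,240:390,::-1],(750,600),interpolation=cv2.INTER_CUBIC))
c=bot.calibration("wrist")
# predicted corners of free end & root for some angles (station)
O=np.array([.603,-.0237]);a=np.radians(9.7);A=np.array([[np.cos(a),np.sin(a)],[-np.sin(a),np.cos(a)]])
for th in (0,.04,.1,.2):
    out=[]
    for k in range(6):
        f=np.pi/2+k*np.pi/3-th  # clockwise seen from robot (looking +x): +y is left -> moves top toward -y
        y=-.0005+.01386*np.cos(f); z=.1+.01386*np.sin(f)
        out.append(proj(c,np.append(O+A.T@np.array([.034,y]),z)).round(1).tolist())
    print(th,out)
E
```

```text
t 5.5333 tcp [ 0.629  -0.0196  0.0818] F [-2.2  5.   8. ] w 0.0244 x ax [0.986 0.169 0.   ] yaw 9.7
0 [[311.8, 337.5], [344.3, 327.0], [341.2, 308.7], [311.6, 300.8], [282.0, 308.8], [279.2, 327.0]]
0.04 [[310.2, 337.5], [343.6, 327.6], [342.0, 309.3], [312.9, 300.8], [282.8, 308.2], [278.6, 326.3]]
0.1 [[307.8, 337.4], [342.5, 328.6], [343.1, 310.2], [314.8, 300.9], [284.0, 307.4], [277.7, 325.2]]
0.2 [[303.9, 337.1], [340.3, 330.3], [344.6, 311.8], [318.1, 301.1], [286.3, 306.1], [276.7, 323.4]]
```

View pics/w9z.png

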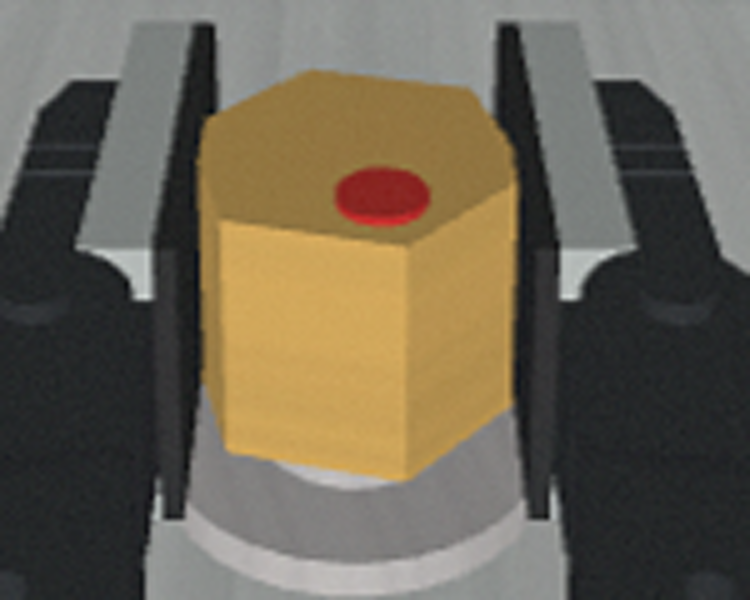

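The visible top corner is at column ≈321.6, about +10 px off centre. That puts the bolt near 0.25 rad and gripped on its corners. I'll hold for a while and check that it stands still.

Request:
move_arm(rows=[[1,0,0,0,0,0,0],[1,0,0,0,0,0,0],[1,0,0,0,0,0,0],[1,0,0,0,0,0,0],[1,0,0,0,0,0,0],[1,0,0,0,0,0,0],[1,0,0,0,0,0,0],[1,0,0,0,0,0,0]])

```text
clock: 6.25
tcp_pos: [0.629, -0.0196, 0.0818]
eef_rot: [-3.13, -0.266, -0.001]
force: [-1.6, 4.0, 8.0]
width: 0.0244
```

Request:
move_arm(rows=[[1,0,0,0,0,0,0],[1,0,0,0,0,0,0],[1,0,0,0,0,0,0],[1,0,0,0,0,0,0],[1,0,0,0,0,0,0],[1,0,0,0,0,0,0],[1,0,0,0,0,0,0],[1,0,0,0,0,0,0]])

```text
clock: 6.92
tcp_pos: [0.629, -0.0196, 0.0818]
eef_rot: [-3.13, -0.266, -0.001]
force: [-2.4, 4.3, 8.1]
width: 0.0243
```

```bash
python3 - <<'E'
from go import *
im=bot.grab_frame("wrist"); cv2.imwrite("pics/w10z.png",cv2.resize(im[290:410,240:390,::-1],(750,600),interpolation=cv2.INTER_CUBIC))
E
```

```text
t 6.9167 tcp [ 0.629  -0.0196  0.0818] F [-2.4  4.3  8.1] w 0.0243 x ax [0.986 0.169 0.   ] yaw 9.7
```

View pics/w10z.png

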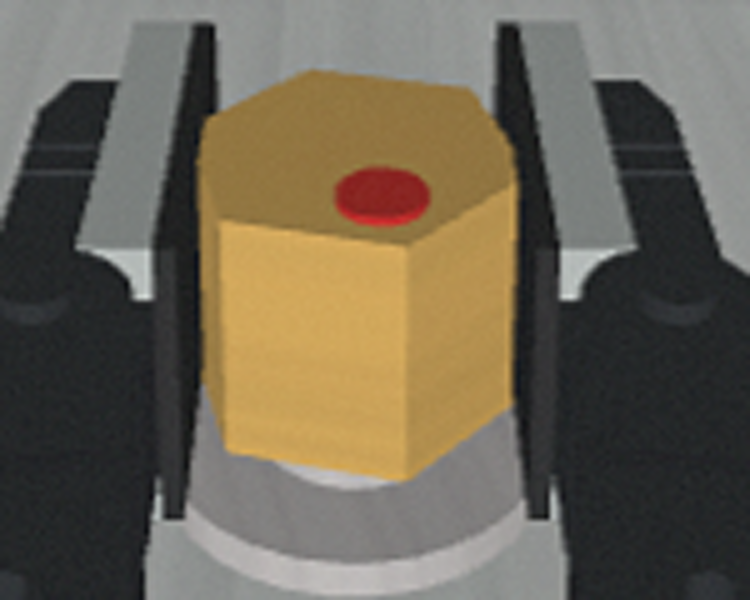

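The two frames, 1.4 s apart, are identical, so the head is standing still at about 0.25 rad. A last check of the button and loose things, then I hand in.

```bash
python3 - <<'E'
from go import *
im=bot.grab_frame("scene"); print(green(im)); b=cv2.imread("pics/scene0.png")[:,:,::-1]
cv2.imwrite("pics/cmp.png",np.hstack([cv2.resize(x[170:350,220:400,::-1],(400,400)) for x in (b,im)]))
E
```

```text
t 6.9667 tcp [ 0.629  -0.0196  0.0818] F [-2.1  5.7  8.4] w 0.0239 x ax [0.986 0.169 0.   ] yaw 9.7
[([365, 257, 24, 22, 292], [376.2, 267.4])]
```

View pics/cmp.png

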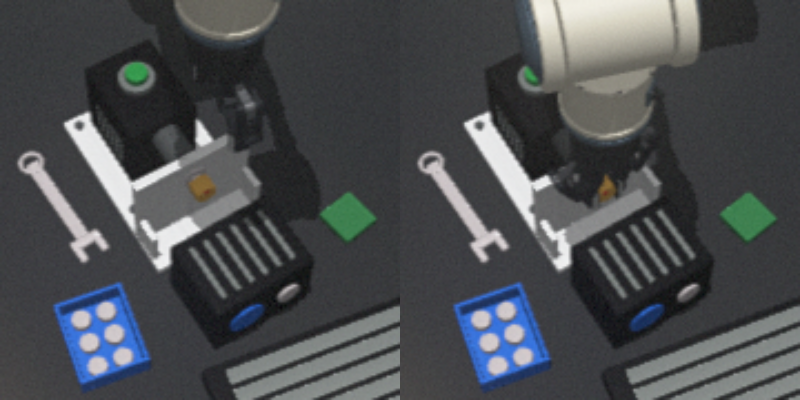

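The before and after views match. Lamp, tray, spanner and test plate are where they began, and the visible part of the button stands up.

```bash
python3 -c "
from cell import bot
print(bot.job_done())"
```

```text
the job is handed in; nothing more can be done
None
```

I pressed the green button fully down with the shut fingertips and let it come up, which started the driver. I then reached down into the gap and gripped the brass head at 70 N. I handed in at about 7 s, still gripping.

**What the last checks showed**
- **Bolt:** it turned after the press. Once gripped, two wrist frames 1.4 s apart showed no movement of the head, at about 0.25 rad. The bolt's speed cannot be read directly, so this rests on the pictures.
- **Grasp point:** it is about 3 mm from the head's centre by my measurements.
- **Loose things:** the lamp box, tray, spanner and test plate are unmoved between the first and last scene views. I made no final comparison for the jar, white box and screwdriver, but the arm did not go near them.
- **Button:** it was seen up right after release. In the last view only its edge showed past the arm.

**What disagreed**
- The button bottomed out at a fingertip height of 0.143 m, where I expected 0.140 m, and the force on the tool rose to about 51 N. That was on the fingertips and below the 120 N wrist limit.
- The finger opening reads 24.3 mm, though a corner grip at 0.25 rad should give about 26.6 mm. The pictures still clearly show the head turned past 0.06 rad.

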